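# Check the rebuilt brake lever in the vice

## Task

Check the red brake lever on the handlebar in the bench vice: press the lever in towards the bar with the backs of the fingers until it comes up against its stop, short of the bar, hold it there for a full second, then ease it all the way back out without letting it snap back, and move clear. Only press the lever's outer face, firmly but without forcing it; do not pinch the lever or reach behind it, keep off the bar, its grip and the clamp, and leave the other things on the bench where they are.

Things in the scene. Friction and masses are not known exactly. Their poses are not given: they have to be found in the camera images.
- brake_lever (a joint): Angle of the red lever about its upright pivot, rad: 0 = fully out (sprung), grows as it is pressed towards the bar, 0.36 = hard against its built-in stop. A return spring pushes it back out: about 2.7 N to start and 6 N near the stop, felt 100 mm from the pivot; beyond that it goes rigid. Let go, it snaps out in under 0.1 s.
- press_point (a point): Point on the outer face of the red lever blade (the face away from the bar), 100 mm from the pivot, at mid height, 160 mm above the bench; moves with the lever. x points into the blade at right angles (the pressing direction, towards the bar), y along the blade to its free tip, z up. The face is free from 25 to 125 mm from the pivot.
- lever_pivot (a point): Centre of the lever's upright pivot, 160 mm above the bench, 5 mm behind the plane of the outer face; turns with the lever: y runs along the blade to its tip, x towards the bar. Pressed in, the lever turns clockwise seen from above.
- lever_face: Outer half (5 mm) of the red blade, with its nose: the part to press. The whole blade is level, 20 mm high, 10 mm thick, its tip 139 mm from the pivot; an upright round nose 14 mm thick ends it and stands 3 mm proud of the outer face from 125 mm on. Origin at the pivot, axes as lever_pivot.
- lever_inner: Inner half (5 mm) of the red blade, facing the bar; not to be touched. Lever at its stop: blade parallel to the bar, 17 mm short of the grip; fully out: tip about 66 mm from the grip. Origin at the pivot, axes as lever_pivot.
- handlebar: 25 mm aluminium bar along the vice's y, axis 160 mm above the bench, y = -80 to 250 mm. Black grip 32 mm thick (collar 38) at y = 125 to 250. Black clamp 38 mm thick at y = 77 to 103, with cheeks out to x = -43, 142 to 178 mm above the bench, bolt to 180; lever pivot at x = -38, y = 90. Origin and axes as vice.
- vice: Green bench vice fixed to the bench, jaws 100 mm wide, top at 170 mm; its screw and crossbar point to the vice's -x at 78 mm height, reaching x = -160 mm, crossbar from y = -84 to 84 mm. Origin on the bench under the middle of the jaws; x from the screw side to the anvil, y along the bar towards its grip end, z up. Lever is on the -x side of the bar.
- spray_can: Dark can with yellow label, 58 mm thick, 170 mm tall, standing loose. Origin at the centre of its underside.
- grease_jar: Orange jar with white cap, 64 mm thick, 75 mm tall, standing loose. Origin at the centre of its underside.
- wrench: Steel wrench 170 mm long lying flat on the bench, loose. Origin at its middle on the underside, x along it.

How it is judged:
By the outcome, as a careful person would: the job done as asked, in the order asked, and still so for the second after the job is handed in, with the robot touching nothing.
It also fails if it takes over 45 s, if anything falls off the work surface, if the arm or the gripper's body presses on something with over 40 N, if the wrist force passes 120 N, or if a joint passes its speed limit or range.

## Robot

A 7-joint arm with a two-finger parallel gripper is mounted at the origin on the work surface. World frame = base frame: x ahead of the robot, y to its left, z up, the work surface at z = 0. Lengths are in m, angles in rad, forces in N, time in s.
With the tool pointing down it reaches from about 0.4 to 0.85 m from the base axis. Payload 4.5 kg.
Tool frame: the origin (TCP) lies midway between the tips of the shut fingers; the grasp point (between the pads) lies 19 mm behind it; x points along the fingers, y is the direction in which the jaws open and shut, and the axes are right-handed (so a half turn about x gives the same grasp; the last joint's range is limited). The gripper opens to 88 mm and grips with 3 to 60 N. Pads are 18 mm wide; open, the fingers measure 123 mm over their backs; the gripper's body (75 mm by 187 mm) begins 45 mm behind the grasp point.
Start: joints at [-1.068, 0.689, -0.195, 1.565, 0.157, 0.902, -0.215], TCP at [0.282, 0.558, 0.239] pointing down, gripper open.
Joint ranges: [-3.01, 3.01], [-0.46, 2.08], [-1.47, 1.51], [0.13, 2.56], [-1, 4.14], [0.04, 2.09], [-2.66, 2.66]. Speed limits (rad/s): [2.57, 2.57, 3.14, 3.14, 3.14, 3.14, 3.14].

## Interface

Orientations are given as a unit quaternion [x, y, z, w].
In Python, from bench import telemetry, optics, finish_job gives the robot as it stands.
- The arm moves only by the shell command python3 -m pendant 'ROWS' [FORCE]. ROWS is JSON, a list of rows, each a list of 7 numbers: the shift along the world's x, y, z in m, then the turn, a rotation vector about the world's x, y, z in rad, then the closure in counts, from 0 (fully open) to 255 (shut). A call has exactly 10 rows; each row shifts and turns the commanded pose from where the row before left it; what a row does not reach is not made up. A row lasts 1/10 s, in which the tool goes at most 50 mm and 8.59 degrees, less where a joint would pass 70% of its speed; a pose out of reach is approached as far as the arm can. A call is refused whole if a number of a shift passes 0.05 or a number of a turn 0.15, either way. A call with a gripper value outside its range is refused whole. The fingers move at their own pace and stop on an object; FORCE is the grip in N (left out, the last holds). Time passes only in rows, so rows that do not move let the fingers close, or fill a call up. It gives the time, the measured TCP pose, the force and the opening at its end, in the units of the state.
- telemetry.get_state(): the state, without advancing time (a new reading comes with each control period).
- optics.camera(name): name is "side" or "top"; returns the picture (384x512x3 uint8, red, green, blue); there is no depth.
- optics.camera_model(name): a dict with "intrinsics" (3x3 intrinsics, pixels), "rvec" (rotation vector, rad) and "tvec" (3), from world to camera coordinates, as OpenCV has them. Camera axes: x right, y down, z forward; pixel columns grow to the right and rows downward; lengths in m; the calibration is good to about 2 mm. A picture is of the moment at which its call begins. camera_model takes no time and is no camera call.
- finish_job(): hands the job in, once; it reports no verdict.
The state is a dict: "time": time; "joint_pos": joint angles; "qd": joint speeds; "tau": joint torques, N m; "tool_pos": TCP position; "orientation": TCP orientation; "contact_force": force on the tool from outside, world axes, zero at the start; "torque": the same for the moment, N m; "gripper_width": finger opening in m.
Only numpy, scipy, OpenCV 4.12 (cv2) and the standard library are available. Lean on these libraries where they do the work, as an engineer would, in place of code of your own. Each camera call takes 0.05 s, during which the arm holds its last target.

## Working session

There is one attempt and no reset: what is moved stays moved. The work goes in short steps, Python scripts to look and compute and a shell command to move; the robot and the scene stay as the last step left them, time stands still between calls to the robot, and variables do not carry over. Pictures are saved under pics/ and viewed, and the job is handed in when it is done.

```bash
mkdir -p pics
python3 - <<'E'
from bench import telemetry, optics
import cv2
s=telemetry.get_state();print(s)
for n in("side","top"):
    im=optics.camera(n);cv2.imwrite(f"pics/{n}0.png",im[:,:,::-1]);print(optics.camera_model(n))
E
```

```text
{'time': 0.0, 'joint_pos': array([-1.06820873,  0.69000233, -0.19451077,  1.56631538,  0.15731898,
        0.90251763, -0.21508522]), 'qd': array([-1.08293627e-04,  7.40000677e-04,  1.17446092e-04, -1.66899560e-05,
       -7.30081661e-04, -3.34661789e-04, -1.27021283e-03]), 'tau': array([ 7.47137419e-04, -5.27556503e+01, -1.26670104e+00, -1.53431135e+01,
       -5.26228384e-02,  6.33468357e-03,  1.58432308e-04]), 'tool_pos': array([0.282146  , 0.55698863, 0.23790615]), 'orientation': array([ 0.16354567,  0.68787903, -0.16483791,  0.68767996]), 'contact_force': array([-0.31766651, -0.06305536,  0.50908387]), 'torque': array([-0.02046566, -0.03166275, -0.05415144]), 'gripper_width': 0.08808710155838088}
{'intrinsics': array([[358.84747844,   0.        , 260.92270525],
       [  0.        , 358.84747844, 191.0972525 ],
       [  0.        ,   0.        ,   1.        ]]), 'rvec': array([ 0.81371234, -2.55294856,  1.14258421]), 'tvec': array([0.53848567, 0.27926558, 0.56487509])}
{'intrinsics': array([[382.43894847,   0.        , 256.52323873],
       [  0.        , 382.43894847, 197.32129848],
       [  0.        ,   0.        ,   1.        ]]), 'rvec': array([ 2.13855389, -2.14191419,  0.10267504]), 'tvec': array([0.12673711, 0.62636512, 0.80368265])}
```

View pics/side0.png

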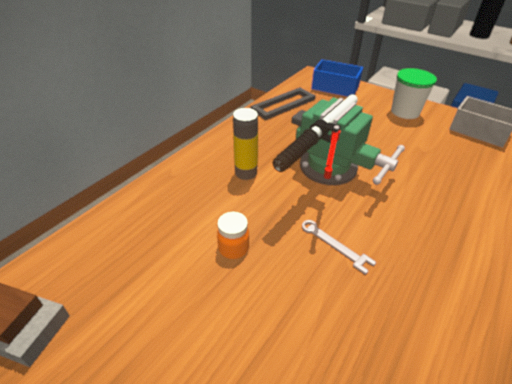

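View pics/top0.png

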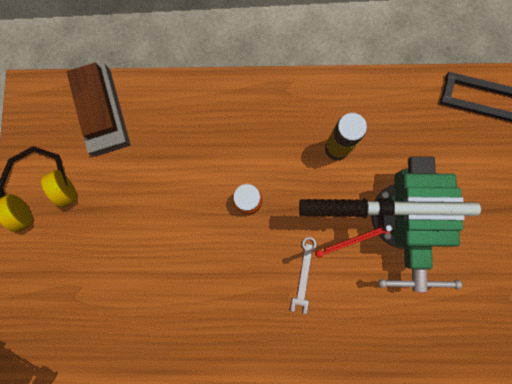

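The top view shows the bar from (300,208) to (480,209), and the lever from its pivot at about (389,229) to its tip at about (320,254). The can is near (351,126), the jar at (247,198) and the wrench at about (304,275). Next I'll measure these.

```bash
cat > h.py <<'E'
import numpy as np,cv2
from bench import telemetry, optics
def ray(n,uv,z):
    m=optics.camera_model(n);K=m["intrinsics"];R=cv2.Rodrigues(m["rvec"])[0];t=m["tvec"]
    d=R.T@np.linalg.inv(K)@np.array([*uv,1.]);c=-R.T@t
    return c+d*(z-c[2])/d[2]
def proj(n,P):
    m=optics.camera_model(n);return cv2.projectPoints(np.atleast_2d(np.array(P,float)),m["rvec"],m["tvec"],m["intrinsics"],None)[0].reshape(-1,2)
E
python3 - <<'E'
from h import *
np.set_printoptions(precision=4,suppress=True)
for nm,uv,z in [("gripend",(300,208),.16),("barend",(480,209),.16),("pivot",(389,229),.17),("tip",(320,254),.17),("jar",(247,198),.075),("can",(351,126),.17),("wr1",(309,243),.005),("wr2",(299,308),.005),("cross1",(382,284),.078),("cross2",(460,285),.078)]:
    print(nm,ray("top",uv,z))
im=cv2.imread("pics/top0.png");s=cv2.imread("pics/side0.png")
for n,i in(("top",im),("side",s)):
    h=cv2.cvtColor(i,cv2.COLOR_BGR2HSV)
    m=((h[...,0]<4)|(h[...,0]>176))&(h[...,1]>190)&(h[...,2]>120)
    ys,xs=np.nonzero(m);print(n,len(xs),xs.min(),xs.max(),ys.min(),ys.max())
    m=m.astype(np.uint8)
    k,l,st,c=cv2.connectedComponentsWithStats(m)
    print(st[1:][st[1:,4]>10])
c=im[180:300,270:500];cv2.imwrite("pics/topc.png",cv2.resize(c,None,fx=3.4,fy=3.4,interpolation=2))
c=s[80:190,260:420];cv2.imwrite("pics/sidec.png",cv2.resize(c,None,fx=5,fy=5,interpolation=2))
E
```

```text
gripend [0.5908 0.0399 0.16  ]
barend [ 0.588  -0.2936  0.16  ]
pivot [ 0.5506 -0.1215  0.17  ]
tip [0.5051 0.0054 0.17  ]
jar [0.621 0.145 0.075]
can [ 0.7464 -0.0584  0.17  ]
wr1 [0.5266 0.008  0.005 ]
wr2 [0.3834 0.0325 0.005 ]
cross1 [ 0.4431 -0.1311  0.078 ]
cross2 [ 0.4416 -0.2873  0.078 ]
top 347 317 386 228 256
[[317 228  70  29 347]]
side 205 325 339 130 177
[[325 130  15  46 202]]
```

View pics/topc.png

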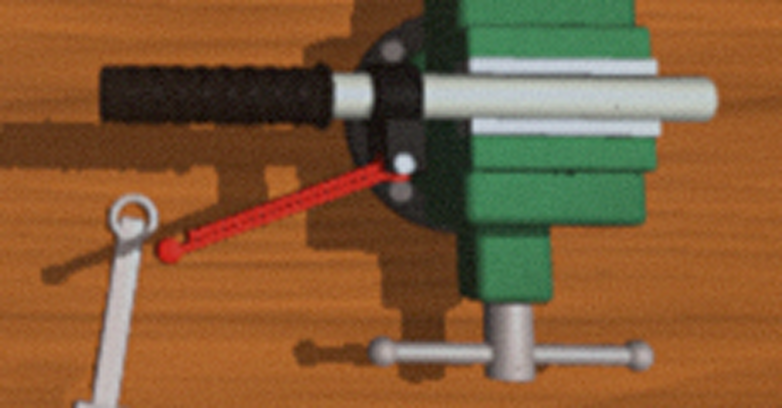

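View pics/sidec.png

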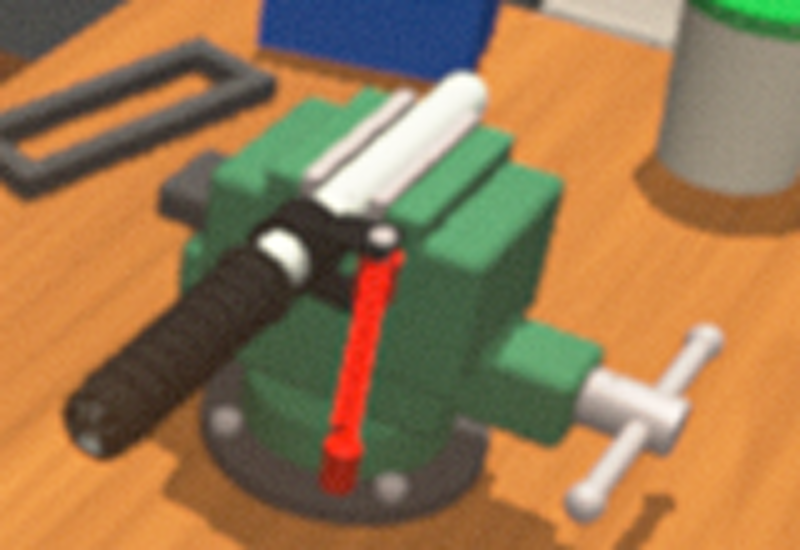

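Bar axis at x≈0.589, yaw ≈0, pivot at about (0.552,-0.122). That puts the lever tip at (0.503,0.008), and I measured (0.505,0.005), so they agree. The press point is at about (0.512,-0.030), with the pressing normal at +20.6°. I'll shut the gripper and move to a standoff position with the jaw axis along that normal.

```bash
python3 -m pendant '[[0.009,-0.03,0.005,0,0,-0.037,255],[0.009,-0.03,0.005,0,0,-0.037,255],[0.009,-0.03,0.005,0,0,-0.037,255],[0.009,-0.03,0.005,0,0,-0.037,255],[0.009,-0.03,0.005,0,0,-0.037,255],[0.009,-0.03,0.005,0,0,-0.037,255],[0.009,-0.03,0,0,0,-0.037,255],[0.009,-0.03,0,0,0,-0.037,255],[0.009,-0.03,0,0,0,-0.037,255],[0.009,-0.03,0,0,0,-0.037,255]]' 20
```

```text
time: 1.1
tool_pos: [0.3724, 0.2562, 0.2686]
orientation: [0.288, 0.646, -0.288, 0.646]
contact_force: [-0.2, 0.2, -0.0]
gripper_width: 0.0103
```

```bash
python3 -m pendant '[[0.009,-0.03,0,0,0,-0.037,255],[0.009,-0.03,0,0,0,-0.037,255],[0.009,-0.03,0,0,0,-0.037,255],[0.009,-0.03,0,0,0,-0.037,255],[0.009,-0.03,0,0,0,-0.037,255],[0.009,-0.03,0,0,0,-0.037,255],[0.009,-0.03,0,0,0,-0.037,255],[0.009,-0.03,0,0,0,-0.037,255],[0.009,-0.03,0,0,0,-0.037,255],[0,0,0,0,0,-0.037,255]]'
python3 - <<'E'
from h import *
from scipy.spatial.transform import Rotation as R
s=telemetry.get_state();print(R.from_quat(s["orientation"]).as_matrix().round(3),s["joint_pos"].round(2))
E
```

```text
time: 2.1
tool_pos: [0.454, -0.017, 0.2686]
orientation: [0.404, 0.579, -0.405, 0.581]
contact_force: [-0.0, -0.2, 0.2]
gripper_width: 0.0002
[[ 0.     0.938  0.346]
 [-0.002  0.346 -0.938]
 [-1.    -0.     0.002]] [-0.06  0.42 -0.01  2.03  0.01  0.69  0.27]
```

```bash
python3 -m pendant '[[0.002,-0.008,0,0,0,0,255],[0.002,-0.008,0,0,0,0,255],[0.002,-0.008,-0.012,0,0,0,255],[0.002,-0.007,-0.02,0,0,0,255],[0,0,-0.02,0,0,0,255],[0,0,-0.02,0,0,0,255],[0,0,-0.02,0,0,0,255],[0,0,-0.02,0,0,0,255],[0,0,-0.011,0,0,0,255],[0,0,0,0,0,0,255]]'
python3 - <<'E'
from h import *
for n in("side","top"):
    im=optics.camera(n)[:,:,::-1];cv2.imwrite(f"pics/{n}1.png",im)
c=cv2.imread("pics/top1.png")[140:340,230:500];c=cv2.resize(c,None,fx=1.45,fy=1.45)
d=cv2.imread("pics/side1.png")[60:260,240:460];d=cv2.resize(d,None,fx=1.8,fy=1.45)
cv2.imwrite("pics/b1.png",np.hstack([c,d]))
E
```

```text
time: 3.1
tool_pos: [0.4605, -0.0427, 0.1445]
orientation: [0.401, 0.583, -0.402, 0.581]
contact_force: [-0.7, -0.2, -0.1]
gripper_width: 0.0005
```

View pics/b1.png

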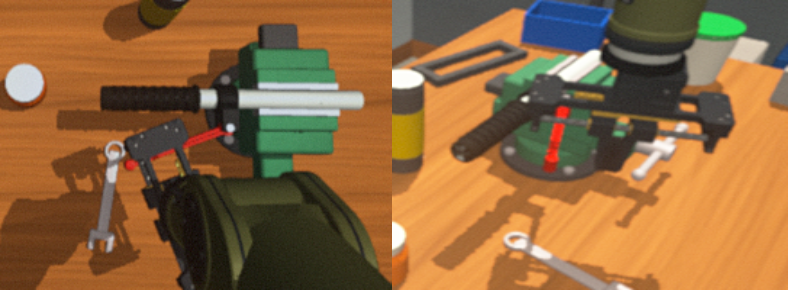

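The fingers are beside the lever's outer face, about 35 mm short of it, and the body is above everything. Next, approach and find contact.

```bash
python3 -m pendant '[[0.004,0.0005,0,0,0,0,255],[0.004,0.0005,0,0,0,0,255],[0.004,0.0005,0,0,0,0,255],[0.004,0.0005,0,0,0,0,255],[0.004,0.0005,0,0,0,0,255],[0.004,0.0005,0,0,0,0,255],[0.002,0.001,0,0,0,0,255],[0.001,0,0,0,0,0,255],[0,0,0,0,0,0,255],[0,0,0,0,0,0,255]]'
python3 - <<'E'
from h import *
im=optics.camera("side")[:,:,::-1]
cv2.imwrite("pics/s2.png",cv2.resize(im[80:200,270:400],None,fx=5,fy=4.9,interpolation=2))
s=telemetry.get_state();d=s["tool_pos"][:2]-[.552,-.122];print(s["tool_pos"],d@[-.352,.936],d@[.936,.352],s["contact_force"])
E
```

```text
time: 4.2
tool_pos: [0.4881, -0.0395, 0.1457]
orientation: [0.402, 0.582, -0.402, 0.582]
contact_force: [-0.6, -0.4, 0.1]
gripper_width: 0.0002
[ 0.48812233 -0.03946871  0.14571739] 0.09973423082942603 -0.030738487731870247 [-0.24046064 -0.75798331 -0.43641636]
```

View pics/s2.png

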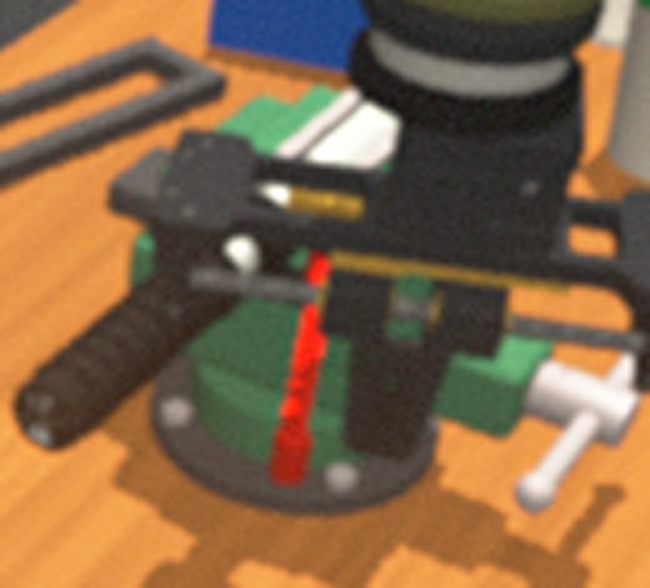

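Run:
```python
from h import *
p=np.array([.4881,-.0395,.1457]);n=np.array([.938,.346,0]);a=np.array([-.346,.938,0])
for z in (0,.02,.03,.04,.05,.06,.07):
  for w in (-.0175,0,.0175):
    q=proj("side",p+n*w+a*.009+[0,0,z])[0]
    print(z,w,((q-[270,80])*[5,4.9]).round(0),end=' ')
  print()
```

```text
0 -0.0175 [421. 458.] 0 0 [375. 450.] 0 0.0175 [329. 442.] 
0.02 -0.0175 [432. 417.] 0.02 0 [384. 409.] 0.02 0.0175 [338. 402.] 
0.03 -0.0175 [437. 396.] 0.03 0 [389. 388.] 0.03 0.0175 [342. 381.] 
0.04 -0.0175 [442. 375.] 0.04 0 [394. 367.] 0.04 0.0175 [346. 359.] 
0.05 -0.0175 [448. 353.] 0.05 0 [399. 345.] 0.05 0.0175 [351. 338.] 
0.06 -0.0175 [454. 331.] 0.06 0 [404. 323.] 0.06 0.0175 [355. 316.] 
0.07 -0.0175 [459. 308.] 0.07 0 [409. 300.] 0.07 0.0175 [360. 293.]
```

The finger backs at lever height are about ±17.5 mm from the tool axis. The wider knuckle block starts around z≈0.187, which clears the lever top at 0.170. I'll advance slowly along the normal to first contact.

```bash
python3 -m pendant '[[0.001,0.0004,0,0,0,0,255],[0.001,0.0004,0,0,0,0,255],[0.001,0.0004,0,0,0,0,255],[0.001,0.0004,0,0,0,0,255],[0.001,0.0004,0,0,0,0,255],[0.001,0.0004,0,0,0,0,255],[0.001,0.0004,0,0,0,0,255],[0.001,0.0004,0,0,0,0,255],[0,0,0,0,0,0,255],[0,0,0,0,0,0,255]]'
python3 - <<'E'
from h import *
for n in("side","top"):
    im=optics.camera(n)[:,:,::-1];cv2.imwrite(f"pics/{n}3.png",im)
c=cv2.imread("pics/top3.png")[190:270,290:410];c=cv2.resize(c,(400,300))
d=cv2.imread("pics/side3.png")[80:200,270:400];d=cv2.resize(d,(400,300))
cv2.imwrite("pics/b3.png",np.hstack([c,d]))
f=[]
s=telemetry.get_state();print(s["tool_pos"],s["contact_force"],s["torque"])
E
```

```text
time: 5.25
tool_pos: [0.4964, -0.0362, 0.1457]
orientation: [0.402, 0.582, -0.402, 0.582]
contact_force: [-0.2, -0.5, -0.2]
gripper_width: 0.0003
[ 0.49626812 -0.0362238   0.14574216] [-0.01673227  0.44126099 -0.53618176] [-0.07836206  0.00644648  0.02285369]
```

View pics/b3.png

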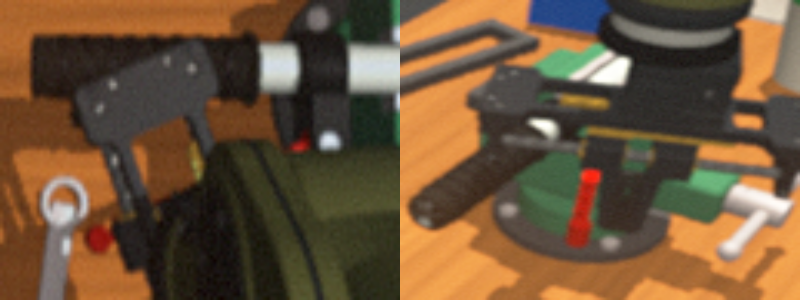

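Run:
```python
from h import *
p=np.array([.4963,-.0362,0]);n=np.array([.938,.346,0]);a=np.array([-.346,.938,0])
f=lambda q:((q-[270,80])*[3.077,2.5]+[400,0]).round(0)
for w in (.03,.06,.09):
  for z in (.18,.19,.2,.21,.22,.23): print(w,z,f(proj("side",p+n*w+[0,0,z])[0]),f(proj("side",p+n*w+a*.037+[0,0,z])[0]))
```

```text
0.03 0.18 [578. 178.] [571. 207.]
0.03 0.19 [580. 167.] [573. 196.]
0.03 0.2 [583. 156.] [575. 185.]
0.03 0.21 [585. 145.] [578. 173.]
0.03 0.22 [588. 133.] [580. 161.]
0.03 0.23 [590. 122.] [583. 149.]
0.06 0.18 [530. 172.] [520. 200.]
0.06 0.19 [531. 161.] [522. 189.]
0.06 0.2 [533. 150.] [524. 178.]
0.06 0.21 [535. 139.] [526. 166.]
0.06 0.22 [537. 127.] [528. 155.]
0.06 0.23 [539. 115.] [530. 143.]
0.09 0.18 [482. 166.] [471. 193.]
0.09 0.19 [483. 155.] [472. 182.]
0.09 0.2 [485. 144.] [473. 171.]
0.09 0.21 [486. 132.] [475. 160.]
0.09 0.22 [487. 121.] [476. 148.]
0.09 0.23 [489. 109.] [477. 136.]
```

The rod sits at about z=0.207, clear of the grip top at 0.179. No contact yet, so I'll go a little further.

```bash
python3 -m pendant '[[0.0005,0.0002,0,0,0,0,255],[0.0005,0.0002,0,0,0,0,255],[0.0005,0.0002,0,0,0,0,255],[0.0005,0.0002,0,0,0,0,255],[0.0005,0.0002,0,0,0,0,255],[0.0005,0.0002,0,0,0,0,255],[0.0005,0.0002,0,0,0,0,255],[0.0005,0.0002,0,0,0,0,255],[0,0,0,0,0,0,255],[0,0,0,0,0,0,255]]'
```

```text
time: 6.35
tool_pos: [0.4995, -0.0349, 0.1456]
orientation: [0.402, 0.582, -0.402, 0.581]
contact_force: [-3.8, -1.0, 1.7]
gripper_width: 0.0005
```

Contact, at about 4 N, which matches the spring preload. Now I'll follow the lever's arc, turning the tool with it.

```bash
python3 -m pendant '[[0.0013,0.0007,0,0,0,-0.015,255],[0.0013,0.0007,0,0,0,-0.015,255],[0.0013,0.0007,0,0,0,-0.015,255],[0.0013,0.0007,0,0,0,-0.015,255],[0.0014,0.0007,0,0,0,-0.015,255],[0.0014,0.0007,0,0,0,-0.015,255],[0.0014,0.0007,0,0,0,-0.015,255],[0.0014,0.0007,0,0,0,-0.015,255],[0.0014,0.0006,0,0,0,-0.015,255],[0.0014,0.0006,0,0,0,-0.015,255]]'
```

```text
time: 7.35
tool_pos: [0.5138, -0.0278, 0.1457]
orientation: [0.445, 0.55, -0.445, 0.55]
contact_force: [-4.5, -1.3, 1.2]
gripper_width: 0.0001
```

```bash
python3 -m pendant '[[0.0014,0.0006,0,0,0,-0.015,255],[0.0014,0.0006,0,0,0,-0.015,255],[0.0014,0.0005,0,0,0,-0.015,255],[0.0014,0.0005,0,0,0,-0.015,255],[0.0014,0.0005,0,0,0,-0.015,255],[0.0014,0.0005,0,0,0,-0.015,255],[0.0014,0.0005,0,0,0,-0.015,255],[0.0014,0.0005,0,0,0,-0.015,255],[0.0014,0.0004,0,0,0,-0.015,255],[0.0014,0.0004,0,0,0,-0.015,255]]'
```

```text
time: 8.35
tool_pos: [0.5272, -0.0231, 0.1456]
orientation: [0.484, 0.515, -0.485, 0.515]
contact_force: [-6.1, -1.1, 2.7]
gripper_width: -0.0
```

```bash
python3 -m pendant '[[0.0013,0.0004,0,0,0,-0.012,255],[0.0013,0.0004,0,0,0,-0.012,255],[0.0013,0.0003,0,0,0,-0.012,255],[0.0013,0.0003,0,0,0,-0.012,255],[0.0010,0.0002,0,0,0,-0.012,255],[0,0,0,0,0,0,255],[0,0,0,0,0,0,255],[0,0,0,0,0,0,255],[0,0,0,0,0,0,255],[0,0,0,0,0,0,255]]'
python3 - <<'E'
from h import *
for n in("side","top"):
    im=optics.camera(n)[:,:,::-1];cv2.imwrite(f"pics/{n}4.png",im)
c=cv2.imread("pics/top4.png")[190:270,290:410];c=cv2.resize(c,(400,300))
d=cv2.imread("pics/side4.png")[80:200,270:400];d=cv2.resize(d,(400,300))
cv2.imwrite("pics/b4.png",np.hstack([c,d]))
E
```

```text
time: 9.35
tool_pos: [0.5325, -0.0218, 0.1456]
orientation: [0.499, 0.501, -0.501, 0.5]
contact_force: [-7.8, -2.5, 4.2]
gripper_width: 0.0001
```

View pics/b4.png

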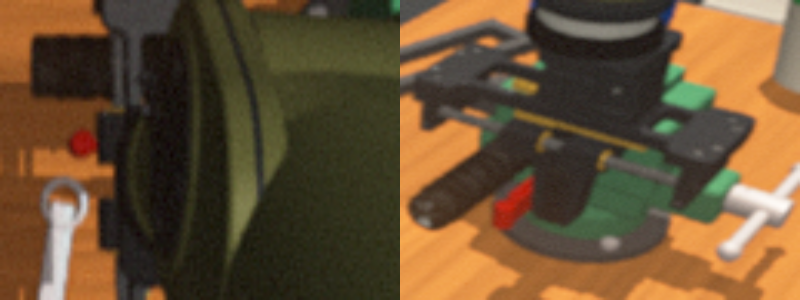

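```bash
python3 -m pendant '[[0.0006,0,0,0,0,0,255],[0.0006,0,0,0,0,0,255],[0,0,0,0,0,0,255],[0,0,0,0,0,0,255],[0,0,0,0,0,0,255],[0,0,0,0,0,0,255],[0,0,0,0,0,0,255],[0,0,0,0,0,0,255],[0,0,0,0,0,0,255],[0,0,0,0,0,0,255]]'
python3 - <<'E'
from h import *
print(ray("top",(314.6,228),.17))
im=cv2.imread("pics/top4.png");h=cv2.cvtColor(im,cv2.COLOR_BGR2HSV)
m=((h[...,0]<4)|(h[...,0]>176))&(h[...,1]>190)&(h[...,2]>90);ys,xs=np.nonzero(m);print(xs.mean(),ys.mean(),len(xs),ray("top",(xs.mean(),ys.mean()),.17))
E
```

```text
time: 10.45
tool_pos: [0.5325, -0.0218, 0.1456]
orientation: [0.498, 0.501, -0.501, 0.499]
contact_force: [-10.7, -2.0, 6.3]
gripper_width: 0.0006
[0.55261323 0.01432913 0.17      ]
314.42424242424244 227.57575757575756 33 [0.55339534 0.01463758 0.17      ]
```

The TCP stayed at 0.5325 while the force rose from 7.8 to 10.7 N, and the nose is at x≈0.553, so the blade is parallel to the bar. The lever is on its stop. I'll hold it there.

```bash
python3 -m pendant '[[0.0005,0,0,0,0,0,255],[0,0,0,0,0,0,255],[0,0,0,0,0,0,255],[0,0,0,0,0,0,255],[0,0,0,0,0,0,255],[0,0,0,0,0,0,255],[0,0,0,0,0,0,255],[0,0,0,0,0,0,255],[0,0,0,0,0,0,255],[0,0,0,0,0,0,255]]'
python3 -m pendant '[[0,0,0,0,0,0,255],[0,0,0,0,0,0,255],[0,0,0,0,0,0,255],[0,0,0,0,0,0,255],[0,0,0,0,0,0,255],[0,0,0,0,0,0,255],[0,0,0,0,0,0,255],[0,0,0,0,0,0,255],[0,0,0,0,0,0,255],[0,0,0,0,0,0,255]]'
```

```text
time: 11.45
tool_pos: [0.5326, -0.0218, 0.1456]
orientation: [0.498, 0.502, -0.502, 0.499]
contact_force: [-11.4, -1.1, 8.0]
gripper_width: 0.0002
time: 12.45
tool_pos: [0.5326, -0.0218, 0.1456]
orientation: [0.498, 0.502, -0.502, 0.499]
contact_force: [-10.6, -1.3, 7.1]
gripper_width: 0.0003
```

Held for over 2 s. Now I'll ease it out along the reverse path.

```bash
python3 -m pendant '[[-0.0009,0,0,0,0,0,255],[-0.0008,0,0,0,0,0,255],[-0.0010,-0.0002,0,0,0,0.012,255],[-0.0013,-0.0003,0,0,0,0.012,255],[-0.0013,-0.0003,0,0,0,0.012,255],[-0.0013,-0.0004,0,0,0,0.012,255],[-0.0013,-0.0004,0,0,0,0.012,255],[-0.0014,-0.0004,0,0,0,0.015,255],[-0.0014,-0.0004,0,0,0,0.015,255],[-0.0014,-0.0005,0,0,0,0.015,255]]'
python3 -m pendant '[[-0.0014,-0.0005,0,0,0,0.015,255],[-0.0014,-0.0005,0,0,0,0.015,255],[-0.0014,-0.0005,0,0,0,0.015,255],[-0.0014,-0.0005,0,0,0,0.015,255],[-0.0014,-0.0005,0,0,0,0.015,255],[-0.0014,-0.0006,0,0,0,0.015,255],[-0.0014,-0.0006,0,0,0,0.015,255],[-0.0014,-0.0006,0,0,0,0.015,255],[-0.0014,-0.0006,0,0,0,0.015,255],[-0.0014,-0.0007,0,0,0,0.015,255]]'
```

```text
time: 13.45
tool_pos: [0.5233, -0.0243, 0.1457]
orientation: [0.472, 0.526, -0.473, 0.526]
contact_force: [-6.2, -1.5, 2.1]
gripper_width: 0.0003
time: 14.45
tool_pos: [0.5098, -0.0296, 0.1457]
orientation: [0.432, 0.56, -0.431, 0.56]
contact_force: [-3.4, -0.2, 0.5]
gripper_width: 0.0006
```

```bash
python3 -m pendant '[[-0.0014,-0.0007,0,0,0,0.015,255],[-0.0014,-0.0007,0,0,0,0.015,255],[-0.0014,-0.0007,0,0,0,0.015,255],[-0.0013,-0.0007,0,0,0,0.015,255],[-0.0013,-0.0007,0,0,0,0.015,255],[-0.0013,-0.0007,0,0,0,0.015,255],[-0.0013,-0.0007,0,0,0,0.015,255],[0,0,0,0,0,0,255],[0,0,0,0,0,0,255],[0,0,0,0,0,0,255]]'
```

```text
time: 15.45
tool_pos: [0.5004, -0.0346, 0.1458]
orientation: [0.402, 0.582, -0.402, 0.582]
contact_force: [-3.6, -0.1, -0.3]
gripper_width: 0.0006
```

```bash
python3 -m pendant '[[-0.0005,-0.0002,0,0,0,0,255],[-0.0005,-0.0002,0,0,0,0,255],[-0.0005,-0.0002,0,0,0,0,255],[-0.0005,-0.0002,0,0,0,0,255],[-0.0005,-0.0002,0,0,0,0,255],[-0.0005,-0.0002,0,0,0,0,255],[-0.0005,-0.0002,0,0,0,0,255],[-0.0005,-0.0002,0,0,0,0,255],[-0.0005,-0.0002,0,0,0,0,255],[-0.0005,-0.0002,0,0,0,0,255]]'
```

```text
time: 16.45
tool_pos: [0.4954, -0.0366, 0.1458]
orientation: [0.402, 0.582, -0.402, 0.582]
contact_force: [0.0, 0.3, -0.0]
gripper_width: 0.0001
```

Force is back to zero, so the lever is fully out. Next I'll back away and rise.

```bash
python3 -m pendant '[[-0.003,-0.001,0,0,0,0,255],[-0.005,-0.002,0,0,0,0,255],[-0.008,-0.003,0,0,0,0,255],[-0.008,-0.003,0,0,0,0,255],[-0.008,-0.003,0,0,0,0,255],[-0.008,-0.003,0.005,0,0,0,255],[0,0,0.02,0,0,0,255],[0,0,0.02,0,0,0,255],[0,0,0.02,0,0,0,255],[0,0,0.02,0,0,0,255]]'
python3 -m pendant '[[-0.005,0.02,0.02,0,0,0,255],[-0.005,0.03,0.01,0,0,0,255],[-0.005,0.03,0,0,0,0,255],[-0.005,0.03,0,0,0,0,255],[-0.005,0.03,0,0,0,0,255],[-0.005,0.03,0,0,0,0,255],[-0.005,0.03,0,0,0,0,255],[-0.005,0.02,0,0,0,0,255],[0,0.01,0,0,0,0,255],[0,0,0,0,0,0,255]]'
python3 - <<'E'
from h import *
im=optics.camera("top")[:,:,::-1];cv2.imwrite("pics/top5.png",im)
a=cv2.imread("pics/top0.png")
for i in(a,im):
    h=cv2.cvtColor(np.ascontiguousarray(i),cv2.COLOR_BGR2HSV)
    m=((h[...,0]<4)|(h[...,0]>176))&(h[...,1]>190)&(h[...,2]>120);m[:, :300]=0
    ys,xs=np.nonzero(m);print(len(xs),xs.mean(),ys.mean(),xs.min(),ys.max())
E
```

```text
time: 17.45
tool_pos: [0.4547, -0.0519, 0.2318]
orientation: [0.402, 0.582, -0.402, 0.582]
contact_force: [-0.1, 0.2, 0.3]
gripper_width: 0.0003
time: 18.45
tool_pos: [0.4152, 0.1792, 0.2609]
orientation: [0.401, 0.582, -0.401, 0.582]
contact_force: [0.0, -0.1, -0.5]
gripper_width: 0.0004
347 351.06340057636885 241.10951008645534 317 256
345 351.1797101449275 241.0376811594203 317 256
```

View pics/top5.png

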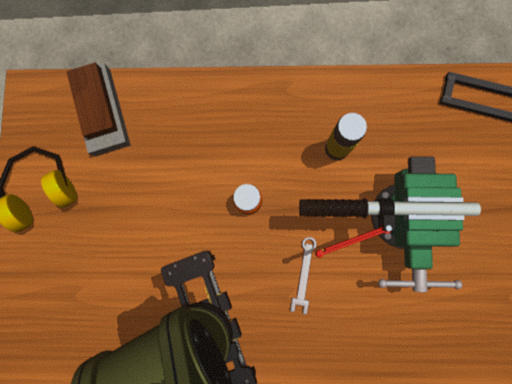

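The lever is back fully out: the red pixels match the first picture to within 0.2 px. The can (351,126), jar (247,198) and wrench (304,275) haven't moved, and the arm is clear.

```bash
python3 -c "
from bench import finish_job
print(finish_job())"
```

```text
the job is handed in; nothing more can be done
None
```

The brake lever was pressed to its stop, held there, eased back out and left clear, and the job was handed in at about 18.5 s.

- **Press and hold:** I used the backs of the shut fingers on the outer face, about 100 mm from the pivot. At the stop the tool stayed at x = 0.5325 while the sideways force rose from 7.8 to 10.7 N. The lever's nose in the top picture was at the at-stop position to within about 2 mm. The hold lasted over 2 s at about 11 N sideways; I did not expect the upward force of 7–8 N that came with it.
- **Release:** The lever came out over about 4 s along the reverse path. The force was still about 3.6 N at the original contact point, then fell to zero as I backed off slowly.
- **Last checks:** The red lever in the final top picture is within 0.2 px of where it started. By eye, the can, jar and wrench are where they were. The arm was clear and read essentially no force (0.5 N or less).
- **Disagreements:** First contact came about 3 mm later than the camera estimate. In the side view the fingers also looked about 5 mm off their calculated position, so I relied on force to find the lever.

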